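# Pair up the door handles for the next job

## Task

In the locksmith's van, one door handle already waits in the two-bay wooden job tray: it is either a round knob or a lever. Find the handle of the same kind on the bench and set it down, without dropping it, to stand upright in the tray's empty bay so that the tray holds a matching pair. Leave the handle already in the tray, the other two handles, and the screwdriver and jar where they are.

Things in the scene. Friction and masses are not known exactly. Their poses are not given: they have to be found in the camera images.
- tray: fixed open wooden job tray, 142 mm (its x) by 278 mm (its y), walls 6 mm thick and 25 mm high, a middle wall across y = 0 makes two bays of 130 x 130 mm; the floor is a thin mat at bench level (z = 0). Origin: centre of the underside. One bay holds a handle; in the other, empty one lies a flat paper card that stays there, the handle goes on top of it.
- bay_left (a point): centre of the floor of the tray's bay at the tray's +y side
- bay_right (a point): centre of the floor of the tray's bay at the tray's -y side
- knob_a: brass door handle standing upright on its round rose (disc 66 mm across, 10 mm thick) with a neck 20 mm across above it; on the neck a round knob 54 mm across, widest (straight-sided) from 42 to 57 mm height, top at 65 mm. 0.35 kg. Origin: centre of the rose's underside, z up. Same as the other knob.
- knob_b: brass door handle standing upright on its round rose (disc 66 mm across, 10 mm thick) with a neck 20 mm across above it; on the neck a round knob 54 mm across, widest (straight-sided) from 42 to 57 mm height, top at 65 mm. 0.35 kg. Origin: centre of the rose's underside, z up. Same as the other knob.
- lever_a: brass door handle standing upright on its round rose (disc 66 mm across, 10 mm thick) with a neck 20 mm across above it; on the neck a straight level lever bar 20 mm wide, from 44 to 60 mm height, reaching from 12 mm behind the neck axis to 95 mm along the body's +x. 0.35 kg, centre of mass about 12 mm along +x. Origin: centre of the rose's underside, z up. Same as the other lever.
- lever_b: brass door handle standing upright on its round rose (disc 66 mm across, 10 mm thick) with a neck 20 mm across above it; on the neck a straight level lever bar 20 mm wide, from 44 to 60 mm height, reaching from 12 mm behind the neck axis to 95 mm along the body's +x. 0.35 kg, centre of mass about 12 mm along +x. Origin: centre of the rose's underside, z up. Same as the other lever.
- screwdriver: bystander: screwdriver 200 mm long lying on the bench, handle to its -x
- jar: bystander: closed jar 64 mm across, 90 mm high, origin at the centre of its underside
Not all that is in view belongs to the job. What is shaped like the knob_a but green or red is not meant. What is shaped like the knob_b but purple is not meant.

How it is judged:
By the outcome, as a careful person would: the job done as asked, in the order asked, and still so for the second after the job is handed in, with the robot touching nothing.
It also fails if it takes over 35 s, if anything falls off the work surface, if the arm or the gripper's body presses on something with over 40 N, if the wrist force passes 120 N, or if a joint passes its speed limit or range.

## Robot

A 7-joint arm with a two-finger parallel gripper is mounted at the origin on the work surface. World frame = base frame: x ahead of the robot, y to its left, z up, the work surface at z = 0. Lengths are in m, angles in rad, forces in N, time in s.
With the tool pointing down it reaches from about 0.425 to 0.875 m from the base axis. Payload 4.7 kg.
Tool frame: the origin (TCP) lies on the centre line of the jaws, within the pads' length; the fingertips stand ctrl.tcp_to_tips ahead of it and the grasp point (between the pads) lies 2 mm behind it (ctrl.tcp_to_tips is the distance from the TCP to the fingertips, in m); z points along the fingers, y is the line along which they close (so a half turn about z gives the same grasp; the last joint's range is limited). The gripper opens to 87 mm and grips with 3 to 60 N. Pads are 19 mm wide; open, the fingers measure 117 mm over their backs; the gripper's body (75 mm by 190 mm) begins 51 mm behind the grasp point.
Start: joints at [-1.18, 0.321, -0.07, 1.45, 0.023, 1.371, -0.057], TCP at [0.239, 0.604, 0.214] pointing down, gripper open.
Joint ranges: [-2.86, 2.86], [-0.3, 2.09], [-1.38, 1.24], [0.06, 2.45], [-1.56, 4.7], [0.09, 2.05], [-2.69, 2.69]. Speed limits (rad/s): [2.57, 2.57, 3.14, 3.14, 3.14, 3.14, 3.14].

## Interface

Orientations are given as a rotation vector (axis times angle).
In Python, from bench import ctrl, optics, close_job gives the robot as it stands.
- The arm moves only by the shell command python3 -m inch 'ROWS' [OPENING] [FORCE]. ROWS is JSON, a list of rows, each a list of 2 entries, a list of its own where there are three numbers: the shift along the tool's x, y, z in mm, then the turn, a rotation vector about the tool's x, y, z in degrees. In form: [[[x, y, z], [ax, ay, az]], ...]. A call has exactly 10 rows; each row shifts and turns the commanded pose from where the row before left it, along the tool's axes as they then stand; what a row does not reach is not made up. A row lasts 1/10 s, in which the tool goes at most 50 mm and 8.59 degrees, less where a joint would pass 70% of its speed; a pose out of reach is approached as far as the arm can. A call is refused whole if a number of a shift passes 50 or a number of a turn 8.59, either way. A call with a gripper value outside its range is refused whole. OPENING is the closure, from 0 (fully open) to 1 (shut), set as the call begins (- or left out, the last holds). The fingers move at their own pace and stop on an object; FORCE is the grip in N (left out, the last holds). Time passes only in rows, so rows that do not move let the fingers close, or fill a call up. It gives the time, the measured TCP pose, the force and the opening at its end, in the units of the state.
- ctrl.get_state(): the state, without advancing time (a new reading comes with each control period).
- optics.get_image(name): name is "side" or "top" or "wrist"; returns a dict with "image" (420x560x3 uint8, red, green, blue), "fx", "fy", "cx", "cy" (pixels), "R" (3x3) and "t" (3): a world point X has camera coordinates R X + t; the wrist camera has in their place "hand_eye" (4x4, takes a point from camera to tool coordinates, whose origin is the TCP and whose axes are the flange's). Camera axes: x right, y down, z forward; pixel columns grow to the right and rows downward; lengths in m; the calibration is good to about 2 mm. A picture is of the moment at which its call begins: read the wrist's pose just before it. There is no depth.
- close_job(): hands the job in, once; it reports no verdict.
The state is a dict: "time": time; "joint_positions": joint angles; "qd": joint speeds; "joint_torque": joint torques, N m; "position": TCP position; "tool_rot": TCP orientation; "ft_force": force on the tool from outside, world axes, zero at the start; "torque": the same for the moment, N m; "grip_width": opening from 0.0 (shut) to 1.0 (fully open).
Only numpy, scipy, OpenCV 4.12 (cv2) and the standard library are available. Lean on these libraries where they do the work, as an engineer would, in place of code of your own. Each camera call takes 0.05 s, during which the arm holds its last target. There are 200 camera calls.

## Working session

There is one attempt and no reset: what is moved stays moved. The work goes in short steps, Python scripts to look and compute and a shell command to move; the robot and the scene stay as the last step left them, time stands still between calls to the robot, and variables do not carry over. Pictures are saved under pics/ and viewed, on a budget of 10 in all, crops included, one or two more only if the job needs it, and the job is handed in when it is done.

```bash
mkdir -p pics; cat > h.py <<'E'
import numpy as np, cv2
from scipy.spatial.transform import Rotation as Ro
from bench import ctrl, optics
def cam(n):
    s=ctrl.get_state(); d=optics.get_image(n)
    K=np.array([[d["fx"],0,d["cx"]],[0,d["fy"],d["cy"]],[0,0,1]])
    if "hand_eye" in d:
        T=np.eye(4);T[:3,:3]=Ro.from_rotvec(s["tool_rot"]).as_matrix();T[:3,3]=s["position"]
        M=T@np.array(d["hand_eye"]);R=M[:3,:3].T;t=-R@M[:3,3]
    else: R,t=np.array(d["R"]),np.array(d["t"])
    return d["image"],K,R,t
def save(n,f):
    im,K,R,t=cam(n); cv2.imwrite(f"pics/{f}.png",im[:,:,::-1]); np.savez(f"pics/{f}.npz",K=K,R=R,t=t)
def ld(f):
    z=np.load(f"pics/{f}.npz"); return z["K"],z["R"],z["t"]
def at(f,u,v,z):
    K,R,t=ld(f); c=-R.T@t; d=R.T@np.linalg.inv(K)@[u,v,1]; return c+d*(z-c[2])/d[2]
def proj(f,X):
    K,R,t=ld(f); p=K@(R@np.array(X)+t); return p[:2]/p[2]
def tri(f,a,g,b):
    P=[K@np.c_[R,t] for K,R,t in (ld(f),ld(g))]
    X=cv2.triangulatePoints(P[0],P[1],np.array(a,float),np.array(b,float)); return X[:3,0]/X[3,0]
E
python3 - <<'E'
from h import *
for n in("top","side"): save(n,n+"0")
s=ctrl.get_state(); print(s, ctrl.tcp_to_tips); print(Ro.from_rotvec(s["tool_rot"]).as_matrix().round(3))
for n in("top0","side0"):
    K,R,t=ld(n); print(n,-R.T@t,K[0,0])
E
```

```text
{'time': 0.1, 'joint_positions': array([-1.17990813,  0.32174938, -0.07011516,  1.4515559 ,  0.02258915,
        1.37075906, -0.05694904]), 'qd': array([-0.00074167, -0.00256616, -0.00075583, -0.00308829, -0.00072443,
       -0.00051857, -0.00084617]), 'joint_torque': array([-7.23980884e-04, -4.92574024e+01, -4.06037411e-01, -3.13395417e+01,
       -6.42380328e-02,  3.95732210e-02,  7.86288683e-05]), 'position': array([0.23899908, 0.60393178, 0.21346932]), 'tool_rot': array([-5.88307855e-01, -3.08576563e+00,  2.61736306e-03]), 'ft_force': array([ 0.0034774 , -0.11047677, -0.86021876]), 'torque': array([-0.0035223 ,  0.04989571,  0.02393847]), 'grip_width': 0.9997248804240567} 0.017
[[-0.93   0.368 -0.001]
 [ 0.368  0.93  -0.002]
 [-0.    -0.002 -1.   ]]
top0 [0.34519206 0.07869321 1.08943687] 413.1494710711617
side0 [ 0.36745749 -0.83089634  0.94437635] 474.1186185057581
```

View pics/top0.png

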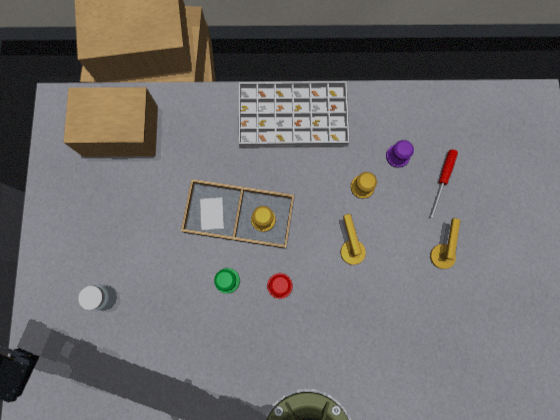

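View pics/side0.png

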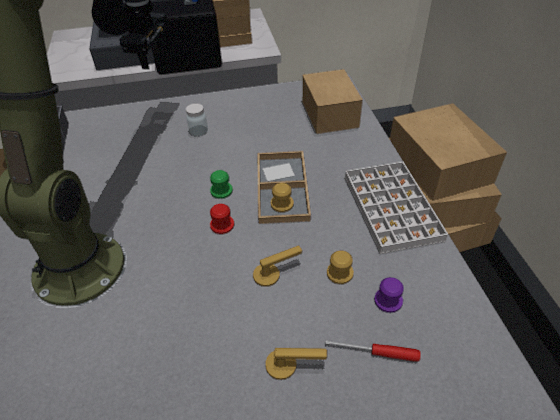

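The top view shows a brass knob in the tray's right-hand bay (263,217) and the card in the left-hand bay (212,213). The only other brass knob is at (365,183), which is (341,265) in the side view. I'll enlarge both views to get accurate pixels.

```bash
python3 - <<'E'
import cv2,numpy as np
t=cv2.imread("pics/top0.png");s=cv2.imread("pics/side0.png")
def c(im,u,v,w,h,k): return cv2.resize(im[v:v+h,u:u+w],None,fx=k,fy=k,interpolation=cv2.INTER_CUBIC)
a=np.hstack([c(t,176,174,130,80,3),c(t,340,160,80,80,3)])   # top
b=np.hstack([c(s,250,146,70,80,3),c(s,315,240,140,80,3)])
cv2.imwrite("pics/crop1.png",np.vstack([a,b]))
E
```

```text
(no output)
```

View pics/crop1.png

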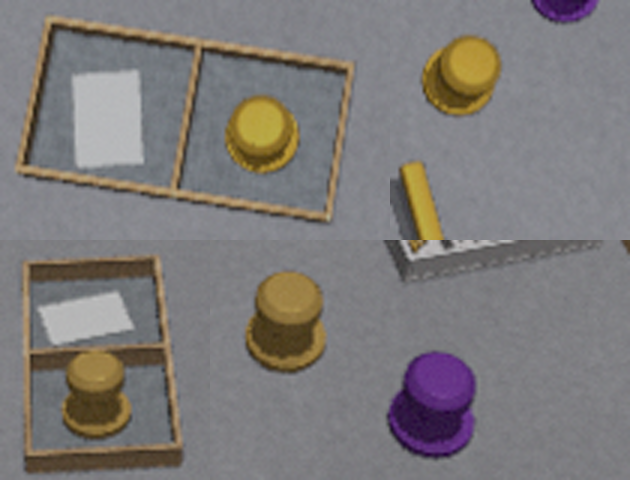

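```bash
python3 - <<'E'
from h import *
pr=lambda n,x:print(n,x.round(4))
C=[((192.7,180),(302.7,151.7)),((293.7,195),(310.3,214.3)),((285.7,247),(259,217.7)),((182.3,231),(258.3,153.7))]
X=[tri("top0",a,"side0",b) for a,b in C]
for x in X: pr("corner",x)
pr("tray",np.mean(X,0)); Z=np.array([at("top0",*a,.025) for a,b in C]); pr("tray z25",Z.mean(0))
print("sides",[np.linalg.norm(Z[i]-Z[i-1]).round(3) for i in range(4)])
ey=(Z[0]+Z[3]-Z[1]-Z[2])[:2];ey/=np.linalg.norm(ey);print("ey",ey)
b=Z.mean(0)[:2]+.068*ey;print("bay",b)
pr("cap tri",tri("top0",(366.7,182),"side0",(342,257.3)))
pr("rose tri",tri("top0",(363,186),"side0",(340.3,272.7)))
pr("cap top z.06",at("top0",366.7,182,.06));pr("rose z.01",at("top0",363,186,.01))
pr("side rose",at("side0",340.3,272.7,.01))
pr("tray knob cap",at("top0",176+262/3,174+126/3,.06))
E
```

```text
corner [0.6516 0.2922 0.0201]
corner [0.6062 0.0227 0.0236]
corner [0.4692 0.0461 0.0199]
corner [0.515  0.3158 0.0198]
tray [0.5605 0.1692 0.0209]
tray z25 [0.5575 0.1687 0.025 ]
sides [np.float64(0.139), np.float64(0.272), np.float64(0.14), np.float64(0.272)]
ey [0.16281828 0.98665607]
bay [0.56858806 0.23575783]
cap tri [ 0.6326 -0.1651  0.0588]
rose tri [ 0.6337 -0.1675  0.0025]
cap top z.06 [ 0.6284 -0.1645  0.06  ]
rose z.01 [ 0.6311 -0.1657  0.01  ]
side rose [ 0.6321 -0.1727  0.01  ]
tray knob cap [0.5419 0.1028 0.06  ]
```

The measurements agree with the task text. The knob is at about (0.631, -0.166) with its cap top near 59 mm. The tray measures 140×272 mm with its rim near 21 mm, and the empty bay centre is about (0.569, 0.236). Keeping the current tool yaw keeps the fingers clear of the lever and the purple knob, so I'll fly to a hover above the knob without turning.

```bash
python3 -m inch '[[[-16,-14,0],[0,0,0]],[[-30,-27,0],[0,0,0]],[[-35,-31,0],[0,0,0]],[[-36,-32,0],[0,0,0]],[[-36,-32,0],[0,0,0]],[[-36,-32,0],[0,0,0]],[[-36,-32,0],[0,0,0]],[[-36,-32,0],[0,0,0]],[[-36,-32,0],[0,0,0]],[[-36,-32,0],[0,0,0]]]' 0 30 && python3 -m inch '[[[-36,-32,5],[0,0,0]],[[-36,-32,5],[0,0,0]],[[-36,-32,5],[0,0,0]],[[-36,-32,5],[0,0,0]],[[-36,-31,5],[0,0,0]],[[-36,-31,4],[0,0,0]],[[-35,-31,4],[0,0,0]],[[-30,-26,0],[0,0,0]],[[-20,-18,0],[0,0,0]],[[-10,-8,0],[0,0,0]]]'
python3 - <<'E'
from h import *
save("wrist","w1"); s=ctrl.get_state();M=Ro.from_rotvec(s["tool_rot"]).as_matrix();print(s["position"],s["time"]);print(M.round(3))
print("cap proj",proj("w1",(.631,-.166,.065)))
E
```

```text
time: 1.1
position: [0.4402, 0.2046, 0.2143]
tool_rot: [-0.588, -3.086, -0.0]
ft_force: [0.7, 1.2, 0.7]
grip_width: 1.003
time: 2.1
position: [0.6285, -0.1651, 0.1807]
tool_rot: [-0.594, -3.084, 0.003]
ft_force: [0.0, -0.2, -0.3]
grip_width: 1.001
[ 0.62890576 -0.16553052  0.18075502] 2.15
[[-0.928  0.372 -0.001]
 [ 0.372  0.928 -0.002]
 [-0.    -0.003 -1.   ]]
cap proj [275.44395393 208.3959163 ]
```

View pics/w1.png

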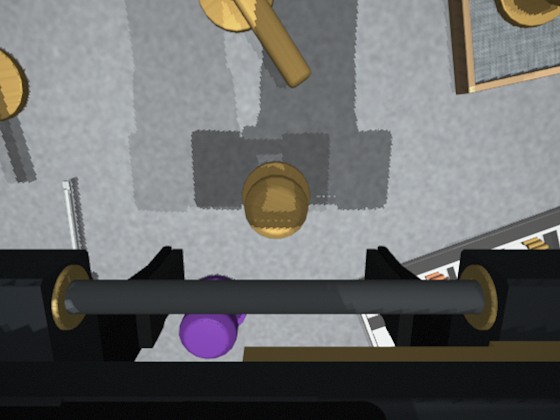

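The wrist view shows the knob cap centred near (276,206), against a prediction of (275,208). The purple knob at (208,335) and the lever tip at (300,80) are both clear of the finger paths.

```bash
python3 - <<'E'
from h import *
s=ctrl.get_state();M=Ro.from_rotvec(s["tool_rot"]).as_matrix();p=s["position"]
print("tcp px",proj("w1",p),"tips",proj("w1",p+M@[0,.045,.015]),proj("w1",p+M@[0,-.045,.015]))
X=at("w1",276,206,.063);print(X,tri("top0",(366.7,182),"w1",(276,206)))
g=np.r_[(X[:2]+[.631,-.166])/2,.048]; print("tool move mm",(M.T@(g-p)*1000).round(1))
E
```

```text
tcp px [275.38338839 260.4335612 ] tips [357.39402508 249.8997149 ] [193.03704654 249.94006727]
[ 0.62975841 -0.16500786  0.063     ] [ 0.63131223 -0.16620307  0.05221289]
tool move mm [ -1.3   0.9 132.8]
```

```bash
python3 -m inch '[[[-1,1,10],[0,0,0]],[[0,0,18],[0,0,0]],[[0,0,20],[0,0,0]],[[0,0,20],[0,0,0]],[[0,0,18],[0,0,0]],[[0,0,16],[0,0,0]],[[0,0,13],[0,0,0]],[[0,0,10],[0,0,0]],[[0,0,6],[0,0,0]],[[0,0,2],[0,0,0]]]' 0 30 && python3 -m inch '[[[0,0,0],[0,0,0]],[[0,0,0],[0,0,0]],[[0,0,0],[0,0,0]],[[0,0,0],[0,0,0]],[[0,0,0],[0,0,0]],[[0,0,0],[0,0,0]],[[0,0,0],[0,0,0]],[[0,0,0],[0,0,0]],[[0,0,0],[0,0,0]],[[0,0,0],[0,0,0]]]' 1 40
```

```text
time: 3.15
position: [0.6298, -0.1609, 0.048]
tool_rot: [-0.588, -3.086, -0.0]
ft_force: [0.8, -0.7, 0.4]
grip_width: 1.0
time: 4.15
position: [0.6298, -0.1629, 0.0491]
tool_rot: [0.59, 3.085, -0.003]
ft_force: [-2.4, -4.8, 4.4]
grip_width: 0.562
```

The opening reads 0.562, about 49 mm, where the knob should give 54 mm (0.62). I'll check the grasp before lifting.

```bash
python3 - <<'E'
from h import *
save("wrist","w2");save("side","s2")
s=cv2.imread("pics/s2.png")[170:320,260:460];w=cv2.imread("pics/w2.png")
cv2.imwrite("pics/crop2.png",np.hstack([cv2.resize(w,(400,300)),cv2.resize(s,(400,300),interpolation=cv2.INTER_CUBIC)]))
print(ctrl.get_state()["position"],ctrl.get_state()["grip_width"])
E
```

```text
[ 0.62977767 -0.1628993   0.04910938] 0.5600347047877188
```

View pics/crop2.png

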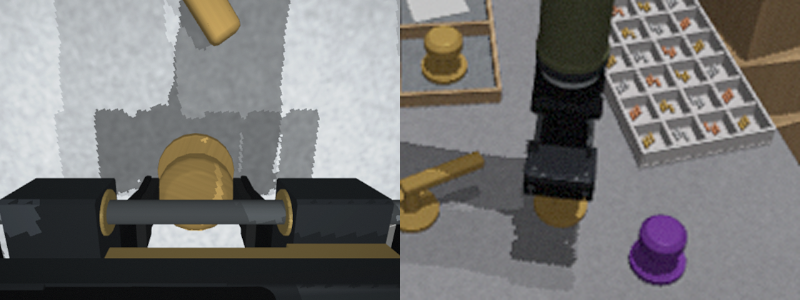

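The knob sits between the pads in both views. I'll check its fore-aft centring from the wrist picture: the cap spans columns 222–327 and its bottom edge is at row ~322.

```bash
python3 - <<'E'
from h import *
p=np.array([.6298,-.1629,.05]);x=np.array([-.928,.372,0]);y=np.array([.372,.928,0])
for d in(-.01,0,.01):
    a=np.linspace(0,2*np.pi,60)
    q=lambda z,r:np.array([proj("w2",[*(p+x*(d+r*np.cos(t))+y*r*np.sin(t))[:2],z]) for t in a])
    for z,r in((.057,.027),(.01,.033)):
        c=q(z,r); print(d,z,c.min(0).round(),c.max(0).round())
im=cv2.imread("pics/w2.png").astype(int); m=((im[:,:,2]-im[:,:,0])>40)
for v in(190,215,240,255,270,310,318,325): 
    u=np.where(m[v,180:380])[0]+180; print(v,(u.min(),u.max()) if len(u) else None)
E
```

```text
-0.01 0.057 [221. 232.] [331. 332.]
-0.01 0.01 [222. 198.] [329. 298.]
0 0.057 [221. 212.] [331. 315.]
0 0.01 [222. 182.] [330. 284.]
0.01 0.057 [220. 191.] [332. 297.]
0.01 0.01 [221. 165.] [330. 270.]
190 (np.int64(255), np.int64(291))
215 (np.int64(228), np.int64(320))
240 (np.int64(221), np.int64(326))
255 (np.int64(223), np.int64(325))
270 (np.int64(223), np.int64(325))
310 None
318 (np.int64(253), np.int64(295))
325 None
```

The cap's lower edge at ~320 and the rose's at ~187 put the knob within 3 mm of the pad centre, so the grasp is good. Now I'll lift.

```bash
python3 -m inch '[[[0,0,-3],[0,0,0]],[[0,0,-7],[0,0,0]],[[0,0,-12],[0,0,0]],[[0,0,-16],[0,0,0]],[[0,0,-18],[0,0,0]],[[0,0,-18],[0,0,0]],[[0,0,-15],[0,0,0]],[[0,0,-12],[0,0,0]],[[0,0,-6],[0,0,0]],[[0,0,-3],[0,0,0]]]' && python3 -m inch '[[[3,5,0],[0,0,0]],[[6,10,0],[0,0,0]],[[9,15,0],[0,0,0]],[[11,19,0],[0,0,0]],[[12,20,0],[0,0,0]],[[12,20,0],[0,0,0]],[[12,20,0],[0,0,0]],[[12,20,0],[0,0,0]],[[12,20,0],[0,0,0]],[[12,20,0],[0,0,0]]]' && python3 -m inch '[[[12,20,0],[0,0,0]],[[12,20,0],[0,0,0]],[[12,20,0],[0,0,0]],[[12,20,0],[0,0,0]],[[12,20,0],[0,0,0]],[[12,20,0],[0,0,0]],[[12,20,0],[0,0,0]],[[10,18,0],[0,0,0]],[[7,13,0],[0,0,0]],[[5,9,0],[0,0,0]]]'
python3 - <<'E'
from h import *
save("wrist","w3");save("top","t3")
a=cv2.imread("pics/w3.png");b=cv2.imread("pics/t3.png")[130:280,150:350]
cv2.imwrite("pics/crop3.png",np.hstack([cv2.resize(a,(400,300)),cv2.resize(b,(400,300),interpolation=cv2.INTER_CUBIC)]))
print(ctrl.get_state())
E
```

```text
time: 5.25
position: [0.6302, -0.1609, 0.1592]
tool_rot: [0.588, 3.085, 0.001]
ft_force: [-0.7, 0.3, -0.3]
grip_width: 0.005
time: 6.25
position: [0.5971, 0.0356, 0.1576]
tool_rot: [-0.586, -3.085, -0.0]
ft_force: [-0.1, 0.7, 0.5]
grip_width: 0.004
time: 7.25
position: [0.5648, 0.2415, 0.1578]
tool_rot: [-0.585, -3.086, 0.001]
ft_force: [1.0, -0.8, -0.4]
grip_width: 0.009
{'time': 7.35, 'joint_positions': array([-0.77276548,  0.28748206,  0.39294917,  1.63237981, -0.1154436 ,
        1.24514882,  0.83935448]), 'qd': array([ 0.02305749, -0.00911876,  0.03179961,  0.01037449,  0.01805782,
        0.00170325,  0.0163267 ]), 'joint_torque': array([-6.48822781e-03, -4.32601011e+01,  3.78680527e+00, -3.01136684e+01,
       -1.11122025e-02,  6.35150517e-02, -1.17875542e-01]), 'position': array([0.56506814, 0.24154895, 0.15804161]), 'tool_rot': array([-5.84168093e-01, -3.08602978e+00, -2.79404480e-04]), 'ft_force': array([0.33374627, 0.0785124 , 0.29912911]), 'torque': array([-0.01811035,  0.0302668 , -0.01862441]), 'grip_width': 0.008565106468787841}
```

View pics/crop3.png

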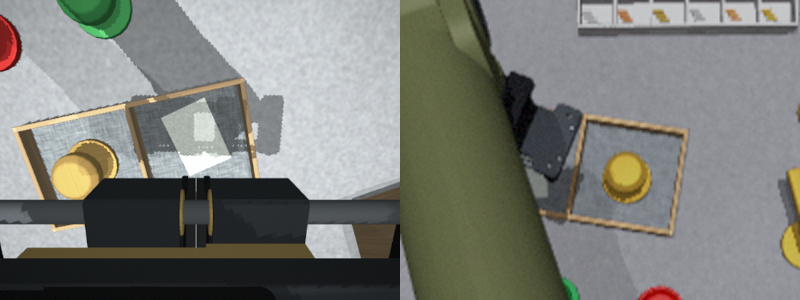

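The grip was lost: the opening is 0.005 and the gripper is empty over the bay. The knob slipped out during the lift, so I'll see where it ended up.

```bash
python3 - <<'E'
from h import *
save("side","s3")
a=cv2.imread("pics/t3.png")[140:260,320:480];b=cv2.imread("pics/s3.png")[220:340,290:450]
f=lambda i:cv2.resize(i,None,fx=2.5,fy=2.5,interpolation=cv2.INTER_CUBIC)
cv2.imwrite("pics/crop4.png",np.hstack([f(a),f(b)]))
E
```

```text
(no output)
```

View pics/crop4.png

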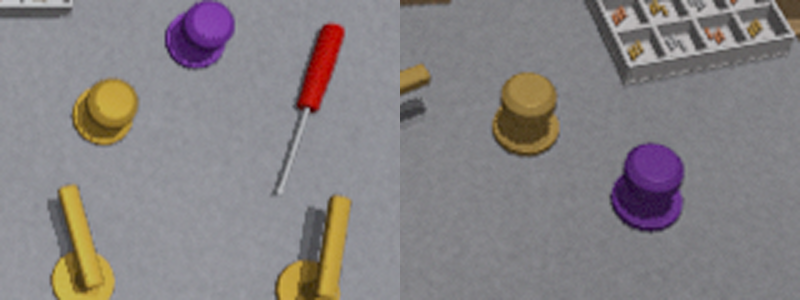

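The knob still stands upright, moved about 4 mm, with its cap now at (364.8,181.2) in the top view and (341.2,256.8) in the side view. Before retrying I need to know why it slipped, so I'll enlarge the contact region of the earlier wrist image.

```bash
python3 - <<'E'
from h import *
im=cv2.imread("pics/w2.png")[160:350,170:390]
cv2.imwrite("pics/crop5.png",cv2.resize(im,None,fx=3,fy=3,interpolation=cv2.INTER_CUBIC))
p=np.array([.6298,-.1629,.0491]);x=np.array([-.928,.372,0]);y=np.array([.372,.928,0])
for z in(.032,.049,.065):print(z,[((proj("w2",[*(p+y*.0245*k+x*j)[:2],z])-[170,160])*3).round() for k in(-1,1) for j in (-.0095,.0095)])
print(tri("top0",(364.8,181.2),"side0",(341.2,256.8)),at("top0",364.8,181.2,.06),at("top0",361.6,184.4,.01))
E
```

```text
0.032 [array([186., 310.]), array([183., 213.]), array([448., 311.]), array([452., 214.])]
0.049 [array([175., 349.]), array([171., 244.]), array([460., 350.]), array([465., 245.])]
0.065 [array([162., 393.]), array([158., 279.]), array([474., 394.]), array([479., 281.])]
[ 0.63360523 -0.1607893   0.05600106] [ 0.63062219 -0.15973966  0.06      ] [ 0.63562318 -0.16218709  0.01      ]
```

View pics/crop5.png

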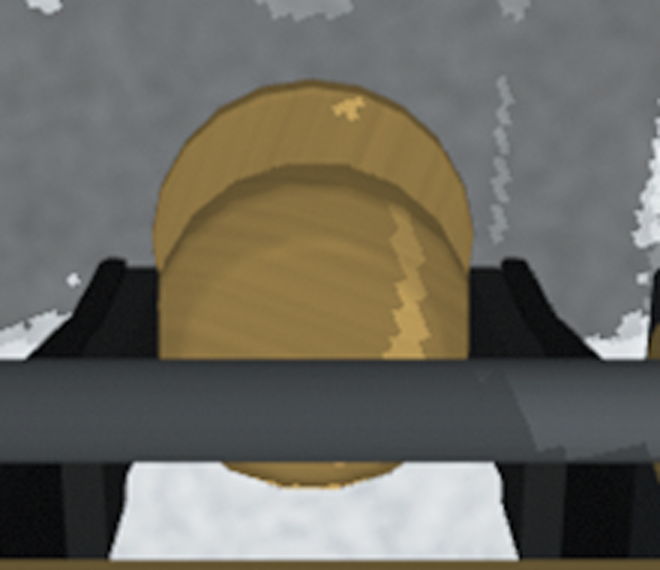

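In this crop the finger tips end near row 268, but tips 17 mm ahead of the TCP should project to row ~213. That fits the 49 mm opening and the upward push of about 4 N: the pads closed only on the cap's top bevel. I'll check where the tips really are using the side and wrist views of the empty gripper.

```bash
python3 - <<'E'
from h import *
p=np.array([.5651,.2415,.158]);x=np.array([-.93,.368,0]);y=np.array([.368,.93,0])
a=cv2.imread("pics/s3.png");b=cv2.imread("pics/w3.png")
for z in(0,.017):
    print(z,"side",proj("s3",p-[0,0,z]),"wrist",proj("w3",p-[0,0,z]),"front",proj("w3",p-[0,0,z]+x*.0095))
u,v=proj("s3",p-[0,0,.017]).astype(int);q=a.copy()
for z,c in((.017,(0,0,255)),(0,(0,255,0))):
    cv2.circle(q,tuple(int(i) for i in proj("s3",p-[0,0,z])),1,c,-1)
    cv2.circle(b,tuple(int(i) for i in proj("w3",p-[0,0,z]+x*.0095)),2,c,-1)
f=lambda i:cv2.resize(i,(390,390),interpolation=cv2.INTER_CUBIC)
cv2.imwrite("pics/crop6.png",np.hstack([f(q[v-70:v+30,u-50:u+50]),f(b[180:310,215:345])]))
print((u,v))
E
```

```text
0 side [276.86614136 128.71060941] wrist [276.10775838 260.03941262] front [276.17887129 242.32910755]
0.017 side [277.05630671 133.66562058] wrist [275.92252299 248.26223114] front [275.98547093 231.87167849]
(np.int64(277), np.int64(133))
```

View pics/crop6.png

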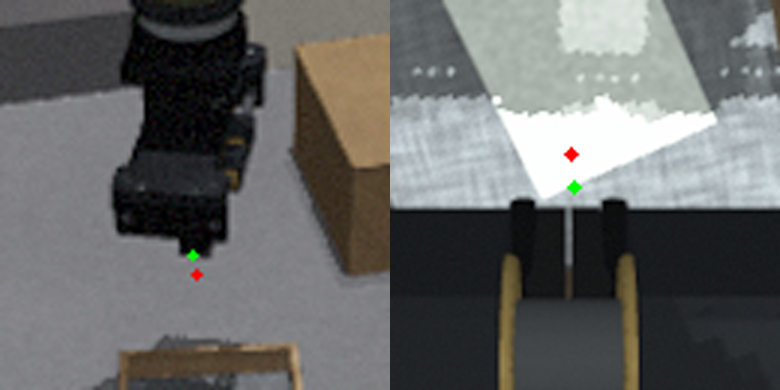

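Both views agree that the real tips end about at the TCP, roughly 20 mm short of the stated `tcp_to_tips`. The stated value disagrees with the pictures, so I'll trust the pictures and grasp about 18 mm lower, at TCP z ≈ 0.030. By the stated geometry that still clears the rose by 3 mm (tips at 13 mm) and leaves about 18 mm between the gripper body and the knob's top. Opening and going back.

```bash
python3 -m inch '[[[-5,-9,0],[0,0,0]],[[-7,-13,0],[0,0,0]],[[-10,-18,0],[0,0,0]],[[-16,-27,0],[0,0,0]],[[-20,-33,0],[0,0,0]],[[-20,-33,0],[0,0,0]],[[-20,-33,0],[0,0,0]],[[-20,-33,0],[0,0,0]],[[-20,-33,0],[0,0,0]],[[-20,-33,0],[0,0,0]]]' 0 60 && python3 -m inch '[[[-20,-33,0],[0,0,0]],[[-16,-25,0],[0,0,0]],[[-10,-15,0],[0,0,0]],[[-5,-9,0],[0,0,0]],[[-2,-2,0],[0,0,0]],[[0,0,5],[0,0,0]],[[0,0,10],[0,0,0]],[[0,0,10],[0,0,0]],[[0,0,5],[0,0,0]],[[0,0,0],[0,0,0]]]'
python3 - <<'E'
from h import *
save("wrist","w4"); s=ctrl.get_state();print(s["position"],s["grip_width"])
M=Ro.from_rotvec(s["tool_rot"]).as_matrix()
im=cv2.imread("pics/w4.png").astype(int); m=((im[:,:,2]-im[:,:,0])>40)&(im[:,:,1]>im[:,:,0]+15)
m=m.astype(np.uint8);m[:, :180]=0;m[:,380:]=0;n,l,st,ce=cv2.connectedComponentsWithStats(m);print(st[st[:,4]>300],ce[st[:,4]>300])
a=np.linspace(0,2*np.pi,60)
for X in((.633,-.161),):
    q=np.vstack([[proj("w4",[X[0]+r*np.cos(t),X[1]+r*np.sin(t),z]) for t in a] for z,r in((.01,.033),(.057,.027),(.065,.02))]);print("pred",q.min(0),q.max(0))
    print("go",M.T@(np.r_[X,.030]-s["position"])*1000)
print("px/mm",proj("w4",(.633,-.161,.06))-proj("w4",np.array([.633,-.161,.06])+M@[.001,0,0]))
E
```

```text
time: 8.4
position: [0.6147, -0.0695, 0.1589]
tool_rot: [0.593, 3.084, -0.0]
ft_force: [0.9, 0.0, -1.1]
grip_width: 0.834
time: 9.4
position: [0.6329, -0.1615, 0.1269]
tool_rot: [-0.586, -3.084, -0.0]
ft_force: [-0.4, -0.2, 0.4]
grip_width: 0.998
[ 0.63335937 -0.16189952  0.12771883] 1.0031841753803477
[[     0      0    560    420 225915]
 [   196      0    116     77   3012]
 [   236    167     79     92   5887]] [[279.66908793 211.56238408]
 [271.82968127  30.58499336]
 [275.39578733 212.40326142]]
pred [235.3699057  164.65507732] [315.99556043 257.37488521]
go [ 0.54746081  0.72412582 97.71941204]
px/mm [-0.00280934  1.4025013 ]
```

The blob box (236–315, 167–259) matches the prediction (235–316, 165–257) to about 1 mm. Now descend, close, and make a small test lift.

```bash
python3 -m inch '[[[0,0,8],[0,0,0]],[[0,0,13],[0,0,0]],[[0,0,15],[0,0,0]],[[0,0,15],[0,0,0]],[[0,0,14],[0,0,0]],[[0,0,12],[0,0,0]],[[0,0,9],[0,0,0]],[[0,0,6],[0,0,0]],[[0,0,4],[0,0,0]],[[0,0,2],[0,0,0]]]' 0 50 && python3 -m inch '[[[0,0,0],[0,0,0]],[[0,0,0],[0,0,0]],[[0,0,0],[0,0,0]],[[0,0,0],[0,0,0]],[[0,0,0],[0,0,0]],[[0,0,0],[0,0,0]],[[0,0,0],[0,0,0]],[[0,0,0],[0,0,0]],[[0,0,0],[0,0,0]],[[0,0,0],[0,0,0]]]' 1 50
```

```text
time: 10.45
position: [0.6338, -0.1626, 0.0304]
tool_rot: [0.588, 3.086, 0.0]
ft_force: [-0.3, -0.6, -0.7]
grip_width: 0.998
time: 11.45
position: [0.6341, -0.1619, 0.0307]
tool_rot: [0.588, 3.086, 0.001]
ft_force: [-0.1, 2.7, 2.6]
grip_width: 0.601
```

```bash
python3 -m inch '[[[0,0,0],[0,0,0]],[[0,0,0],[0,0,0]],[[0,0,-1],[0,0,0]],[[0,0,-1],[0,0,0]],[[0,0,-1],[0,0,0]],[[0,0,-1],[0,0,0]],[[0,0,-1],[0,0,0]],[[0,0,0],[0,0,0]],[[0,0,0],[0,0,0]],[[0,0,0],[0,0,0]]]'; python3 -c "
from h import *
s=ctrl.get_state();print(s['position'],s['grip_width'],s['ft_force'])"
```

```text
time: 12.45
position: [0.6337, -0.1625, 0.0355]
tool_rot: [0.588, 3.086, -0.0]
ft_force: [-0.2, 0.7, -3.5]
grip_width: 0.597
[ 0.63367654 -0.16251153  0.03545317] 0.5973771994836081 [-0.19100475  0.68627338 -3.53617027]
```

The wrist now carries -3.5 N, which is the knob's full weight, and the width is about steady. Continue the lift.

```bash
python3 -m inch '[[[0,0,-2],[0,0,0]],[[0,0,-5],[0,0,0]],[[0,0,-9],[0,0,0]],[[0,0,-13],[0,0,0]],[[0,0,-15],[0,0,0]],[[0,0,-15],[0,0,0]],[[0,0,-13],[0,0,0]],[[0,0,-9],[0,0,0]],[[0,0,-5],[0,0,0]],[[0,0,-2],[0,0,0]]]'; python3 -c "
from h import *
save('wrist','w5')
im=cv2.imread('pics/w5.png').astype(int); m=((im[:,:,2]-im[:,:,0])>40)&(im[:,:,1]>im[:,:,0]+15)
m=m.astype(np.uint8);m[:, :180]=0;m[:,380:]=0;m[:100]=0;n,l,st,ce=cv2.connectedComponentsWithStats(m);print(st[st[:,4]>300][1:])
s=ctrl.get_state();print(s['position'],s['grip_width'],s['ft_force'])"
```

```text
time: 13.45
position: [0.6338, -0.1625, 0.124]
tool_rot: [0.588, 3.085, 0.0]
ft_force: [0.5, -0.1, -2.5]
grip_width: 0.598
[[ 214  187  121   93 9321]
 [ 226  314   97   24 1653]
 [ 180  347  200   14 2671]]
[ 0.63375768 -0.16248987  0.12383521] 0.6004298137683551 [-1.20846153 -1.05739676 -3.55823279]
```

It holds steadily (0.600, -3.6 N). Carry it to the bay.

```bash
python3 -m inch '[[[3,5,0],[0,0,0]],[[6,10,0],[0,0,0]],[[9,15,0],[0,0,0]],[[11,19,0],[0,0,0]],[[12,20,0],[0,0,0]],[[12,20,0],[0,0,0]],[[12,20,0],[0,0,0]],[[12,20,0],[0,0,0]],[[12,20,0],[0,0,0]],[[12,20,0],[0,0,0]]]' && python3 -m inch '[[[12,20,0],[0,0,0]],[[12,20,0],[0,0,0]],[[12,20,0],[0,0,0]],[[12,20,0],[0,0,0]],[[12,20,0],[0,0,0]],[[12,20,0],[0,0,0]],[[12,20,0],[0,0,0]],[[10,18,0],[0,0,0]],[[7,13,0],[0,0,0]],[[4,7,0],[0,0,0]]]'
python3 - <<'E'
from h import *
save("wrist","w6"); save("side","s6")
s=ctrl.get_state();print(s["position"],s["grip_width"],s["ft_force"],s["time"])
b=cv2.imread("pics/s6.png")[80:240,190:350]
cv2.imwrite("pics/crop7.png",np.hstack([cv2.resize(cv2.imread("pics/w6.png"),(460,345)),cv2.resize(b,(345,345),interpolation=cv2.INTER_CUBIC)])[:, :800])
E
```

```text
time: 14.5
position: [0.6009, 0.0341, 0.1229]
tool_rot: [-0.586, -3.085, -0.0]
ft_force: [0.6, -1.0, -3.0]
grip_width: 0.6
time: 15.5
position: [0.5687, 0.2383, 0.1231]
tool_rot: [-0.584, -3.086, -0.0]
ft_force: [-0.2, -0.0, -2.1]
grip_width: 0.601
[0.56911616 0.23740055 0.12315422] 0.5987017415809881 [-0.97564473 -0.14526341 -3.61824486] 15.6
```

View pics/crop7.png

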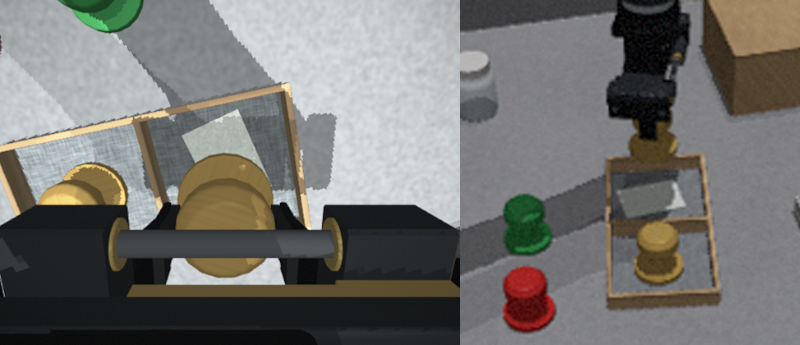

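The knob hangs upright over the bay. In the wrist view (full-size pixels) the tray's outer rim corner is at (350,104) and the middle wall's end at (170,148). I'll check the bay centre against those.

```bash
python3 - <<'E'
from h import *
c=at("w6",350.6,103.5,.025);m=at("w6",169.5,149,.025);print(c,m,np.linalg.norm(c-m))
ey=np.array([.1628,.9867]);ex=np.array([.9867,-.1628])
bay=[c[:2]-.071*ey+.071*ex, m[:2]+.068*ey+.071*ex];print(bay)
s=ctrl.get_state();M=Ro.from_rotvec(s["tool_rot"]).as_matrix()
k=s["position"]+M@[-.001,0,0]
b=(bay[0]+bay[1]+2*np.array([.570,.236]))/4
print(b,"offset mm",M.T@np.r_[b-k[:2],0]*1000)
E
```

```text
[0.51486468 0.3170797  0.025     ] [0.49671926 0.18315718 0.025     ] 0.13514620622986528
[array([0.57336158, 0.2354652 ]), array([0.57784536, 0.23869398])]
[0.57280174 0.2365398 ] offset mm [-2.74495332e+00  5.47462224e-01 -1.68514116e-03]
```

The bay is confirmed to within a few mm. The knob stood on the bench at TCP z = 0.0305, so I'll go down to about 5 mm above that, then ease it down.

```bash
python3 -m inch '[[[-1,0,4],[0,0,0]],[[-1,0,9],[0,0,0]],[[0,0,13],[0,0,0]],[[0,0,14],[0,0,0]],[[0,0,14],[0,0,0]],[[0,0,13],[0,0,0]],[[0,0,9],[0,0,0]],[[0,0,6],[0,0,0]],[[0,0,3],[0,0,0]],[[0,0,2],[0,0,0]]]' && python3 -m inch '[[[0,0,1],[0,0,0]],[[0,0,1],[0,0,0]],[[0,0,1],[0,0,0]],[[0,0,0.5],[0,0,0]],[[0,0,0.5],[0,0,0]],[[0,0,0],[0,0,0]],[[0,0,0],[0,0,0]],[[0,0,0],[0,0,0]],[[0,0,0],[0,0,0]],[[0,0,0],[0,0,0]]]'; python3 -c "
from h import *
s=ctrl.get_state();print(s['position'],s['grip_width'],s['ft_force'])"
```

```text
time: 16.6
position: [0.5719, 0.2353, 0.0365]
tool_rot: [0.588, 3.086, 0.0]
ft_force: [1.4, 0.4, -3.5]
grip_width: 0.602
time: 17.6
position: [0.5717, 0.2352, 0.0325]
tool_rot: [0.588, 3.086, 0.0]
ft_force: [0.0, -0.9, -2.6]
grip_width: 0.601
[0.57167076 0.23517242 0.03248999] 0.6006142117913447 [ 0.04358181 -0.91832734 -2.61715359]
```

```bash
python3 -m inch '[[[0,0,0.5],[0,0,0]],[[0,0,0],[0,0,0]],[[0,0,0.5],[0,0,0]],[[0,0,0],[0,0,0]],[[0,0,0.5],[0,0,0]],[[0,0,0],[0,0,0]],[[0,0,0.5],[0,0,0]],[[0,0,0],[0,0,0]],[[0,0,0],[0,0,0]],[[0,0,0],[0,0,0]]]'; python3 -c "
from h import *
s=ctrl.get_state();print(s['position'],s['grip_width'],s['ft_force'])"
```

```text
time: 18.6
position: [0.5717, 0.2352, 0.0307]
tool_rot: [0.588, 3.086, 0.0]
ft_force: [-1.0, -1.3, -0.5]
grip_width: 0.601
[0.57170447 0.23517911 0.03071079] 0.6009980322827777 [-1.03630547 -1.27767688 -0.53815275]
```

The weight has come off (-3.5 → -0.5 N), so the knob is touching. A final 0.5 mm, then open and rise straight up.

```bash
python3 -m inch '[[[0,0,0.5],[0,0,0]],[[0,0,0],[0,0,0]],[[0,0,0],[0,0,0]],[[0,0,0],[0,0,0]],[[0,0,0],[0,0,0]],[[0,0,0],[0,0,0]],[[0,0,0],[0,0,0]],[[0,0,0],[0,0,0]],[[0,0,0],[0,0,0]],[[0,0,0],[0,0,0]]]' && python3 -m inch '[[[0,0,0],[0,0,0]],[[0,0,0],[0,0,0]],[[0,0,0],[0,0,0]],[[0,0,0],[0,0,0]],[[0,0,0],[0,0,0]],[[0,0,0],[0,0,0]],[[0,0,0],[0,0,0]],[[0,0,0],[0,0,0]],[[0,0,0],[0,0,0]],[[0,0,0],[0,0,0]]]' 0 && python3 -m inch '[[[0,0,-3],[0,0,0]],[[0,0,-8],[0,0,0]],[[0,0,-12],[0,0,0]],[[0,0,-16],[0,0,0]],[[0,0,-18],[0,0,0]],[[0,0,-18],[0,0,0]],[[0,0,-16],[0,0,0]],[[0,0,-12],[0,0,0]],[[0,0,-8],[0,0,0]],[[0,0,-3],[0,0,0]]]'
python3 - <<'E'
from h import *
save("wrist","w8"); save("side","s8")
b=cv2.imread("pics/s8.png")[100:300,190:430]
cv2.imwrite("pics/crop8.png",np.hstack([cv2.resize(cv2.imread("pics/w8.png"),(400,300)),cv2.resize(b,(360,300),interpolation=cv2.INTER_CUBIC)]))
print("pred cap top px w8",proj("w8",(.5725,.235,.065)))
E
```

```text
time: 19.6
position: [0.5717, 0.2352, 0.0307]
tool_rot: [0.588, 3.086, 0.001]
ft_force: [-3.6, -1.0, 4.8]
grip_width: 0.601
time: 20.6
position: [0.5717, 0.2352, 0.03]
tool_rot: [0.588, 3.086, 0.0]
ft_force: [0.4, 0.6, 0.4]
grip_width: 0.999
time: 21.6
position: [0.572, 0.2354, 0.1451]
tool_rot: [0.588, 3.085, 0.001]
ft_force: [-0.4, 0.3, -0.2]
grip_width: 1.002
pred cap top px w8 [274.88913957 217.56052456]
```

View pics/crop8.png

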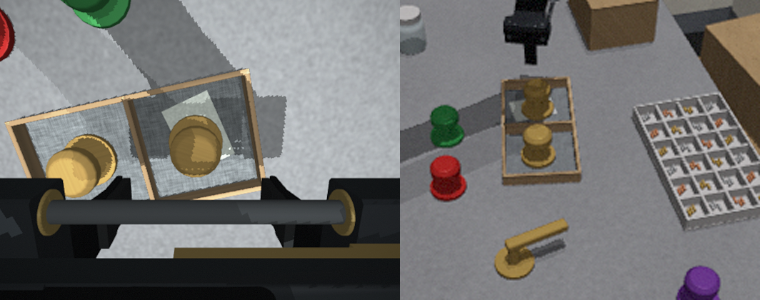

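The knob stands upright in the middle of the bay, on the card. In the wrist crop it is at (196,146), clear of all the walls, and the gripper is open and free of it. The lever, tray knob and decoys in view are unmoved. Handing in.

```bash
python3 -c "
from bench import close_job; print(close_job())"
```

```text
the job is handed in; nothing more can be done
None
```

The tray held a brass knob, so I picked up the matching brass knob from the bench and set it upright on the card in the tray's empty +y bay. I then released it, raised the gripper clear and handed the job in at about 21.7 s of the 35 s limit.

**First grasp failed:** the gripper closed on the top bevel of the knob and slipped off on the lift. The knob stayed upright and moved only a few mm on the bench. The pictures showed the fingertips about at the TCP, while `ctrl.tcp_to_tips` gives 17 mm, so I regrasped about 18 mm lower. That grip held.

**Last checks:**
- **Grip:** the wrist force read -3.5 N while carrying, which is the knob's weight. It dropped to about zero at touchdown, and the knob was pressed down with about 5 N before release.
- **Placement:** the last pictures show the knob upright and clear of the tray walls, with the open gripper above it.
- **Other items:** the tray knob, the nearer lever and the jar, in view in the last pictures, look unmoved. The other lever and the screwdriver were outside those crops, so I did not recheck them at the end; the arm never went near them.

**Disagreements:** the fingertip distance above, and a grip opening of 0.60 on the knob where 54 mm should read about 0.62. The wrist and fixed cameras differed by up to about 8 mm on the bay centre.

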